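# Pack the red-capped specimen for the courier

## Task

Pack the red-capped tube for the courier: slip it into the empty yellow canister, push the black stopper fully home in the canister's mouth, then stand the closed canister in the round foam well of the blue carrier, and last of all seat the white lid squarely on the carrier. Do it in that order, keep the canister upright throughout, and set it down in the well rather than dropping it. Leave the green- and purple-capped tubes in the rack, and the scanner and mouse where they lie.

Things in the scene. Friction and masses are not known exactly. Their poses are not given: they have to be found in the camera images.
- tube_red: specimen tube with a RED screw cap, standing in the rack (cap up): 80 mm tall, body 16 mm in diameter, cap 19 mm in diameter over the top 18 mm; 20 g. Origin: centre of the underside, z along the tube. In the rack its origin is 5 mm above the desk, so its top is 85 mm above the desk and 35 mm above the rack.
- tube_green: the same tube with a GREEN cap, in the same rack; stays there.
- tube_purple: the same tube with a PURPLE cap, in the same rack; stays there.
- rack: teal tube rack, fixed for the job, 86 mm (its x) by 138 mm (its y), 50 mm high, with 3 x 5 square openings of 18 mm, 26 mm apart. The three tubes stand in its middle row (rack x = 0) at rack y = -52, 0 and +52 mm, in any order of colours. Origin: centre of the underside.
- canister: loose yellow canister, standing open and empty on the desk: 46 mm outside diameter, 98 mm tall, wall 4 mm, bore 38 mm, inner floor 4 mm above its underside; 80 g. The tube stands or leans loosely in it, wholly below the stopper, and may slide down the last few centimetres by itself. Origin: centre of the underside, z up the axis.
- stopper: loose black push-in stopper, resting on its plug: tapered plug 8 mm long (26 mm diameter at the tip, 35 at the top), then a flange 43 mm in diameter, 4 mm thick, then a ribbed knob 24 mm in diameter, 14 mm tall; 26 mm in all; 20 g. Home when the flange lies on the canister's rim (origin 90 mm above the canister's); goes in loosely, without force. Origin: centre of the plug's tip, z up.
- carrier: blue open specimen carrier, fixed: 140 (x) x 170 (y) mm, 110 mm high, walls 8 mm. Inside is dark foam, its top 55 mm above the desk, with one round well at the centre, 62 mm in diameter, its floor 8 mm above the desk. The closed canister in it reaches 124 mm above the desk, 11 mm under the seated lid's hood. Origin: centre of the underside, on the well's axis.
- lid: loose white hollow lid of the carrier, right way up on the desk: 140 (x) x 170 (y) mm. A lip under it, 8 mm deep, 112 x 142 mm, drops inside the carrier's walls with 6 mm play. Top at 41 mm; over its centre a grey arched grip bar, 98 mm along y, 18 mm wide, from 59 to 73 mm up; 260 g. Seated: rim on the walls, origin 102 mm above the carrier's; either way round. Origin: centre of the lip's underside.
- scanner: black hand-held code scanner lying on its side, about 100 by 145 mm, 46 mm high; bystander. Origin: underside, below the back part of its head.
- mouse: black computer mouse with a grey wheel, 104 by 60 mm, 34 mm high; bystander. Origin: centre of the underside.

How it is judged:
By the outcome, as a careful person would: the job done as asked, in the order asked, and still so for the second after the job is handed in, with the robot touching nothing.
It also fails if it takes over 104 s, if anything falls off the work surface, if the arm or the gripper's body presses on something with over 40 N, if the wrist force passes 120 N, or if a joint passes its speed limit or range.

## Robot

A 6-joint arm with a two-finger parallel gripper is mounted at the origin on the work surface. World frame = base frame: x ahead of the robot, y to its left, z up, the work surface at z = 0. Lengths are in m, angles in rad, forces in N, time in s.
With the tool pointing down it reaches from about 0.325 to 0.75 m from the base axis. Payload 7.6 kg.
Tool frame: the origin (TCP) lies where the fingers leave the gripper's body, on its centre line; the fingertips stand bot.nose_length ahead of it and the grasp point (between the pads) lies 54 mm ahead of it (bot.nose_length is the distance from the TCP to the fingertips, in m); z points along the fingers, y is the direction in which the jaws open and shut (so a half turn about z gives the same grasp; the last joint's range is limited). The gripper opens to 85 mm and grips with 20 to 120 N. Pads are 22 mm wide; open, the fingers measure 114 mm over their backs; the gripper's body (76 mm by 85 mm) begins 54 mm behind the grasp point. The pads swing forward as they close: fully open they stand 13 mm farther back than shut.
Start: joints at [1.213, 0.052, 1.401, -0, 1.689, -0.07], TCP at [0.149, 0.503, 0.304] pointing down, gripper open.
Joint ranges: [-2.9, 2.9], [-0.91, 2.17], [0.12, 2.37], [-1.06, 4.2], [0.26, 2.73], [-2.93, 2.93]. Speed limits (rad/s): [2.57, 2.57, 3.01, 3.14, 3.14, 3.14].

## Interface

Orientations are given as [roll, pitch, yaw] about the fixed x, y, z axes, in that order (R = Rz(yaw) Ry(pitch) Rx(roll)).
In Python, from cell import bot, viewer gives the robot as it stands. The module is installed in compiled form; this text tells all that it offers.
- The arm moves only by the shell command python3 -m crank 'ROWS' [OPENING]. ROWS is JSON, a list that holds one entry, the list of rows, each a list of 4 numbers: the shift along the tool's x, y, z in m, then the turn about the tool's z in units of 6 degrees (1.0 is 6 degrees). In form: [[[tx, ty, tz, yaw], ...]]. A call has exactly 5 rows; each row is the pose to reach, as a shift and turn from the pose commanded when the call began, along the tool's axes at that moment; what a row does not reach only later rows make up. A row lasts 1/8 s, in which the tool goes at most 62.5 mm and 10.7 degrees, less where a joint would pass 70% of its speed; a pose out of reach is approached as far as the arm can. A call with a gripper value outside its range is refused whole. OPENING is the finger opening in m, from 0 to 0.0854, set as the call begins (- or left out, the last holds). The fingers move at their own pace and stop on an object; the grip force is fixed at half the most. Time passes only in rows, so rows that repeat a pose let the fingers close, or fill a call up. It gives the time, the measured TCP pose, the force and the opening at its end, in the units of the state.
- bot.state(): the state, without advancing time (a new reading comes with each control period).
- viewer.capture(name): name is "side" or "top" or "wrist"; returns the picture (400x640x3 uint8, blue, green, red); there is no depth.
- viewer.camera_info(name): a dict with "camera_matrix" (3x3 intrinsics, pixels), "R" (3x3) and "t" (3): a world point X has camera coordinates R X + t; the wrist camera has in their place "T_tool_cam" (4x4, takes a point from camera to tool coordinates, whose origin is the TCP and whose axes are the flange's). Camera axes: x right, y down, z forward; pixel columns grow to the right and rows downward; lengths in m; the calibration is good to about 2 mm. A picture is of the moment at which its call begins: read the wrist's pose just before it. camera_info takes no time and is no camera call.
- bot.finish_job(): hands the job in, once; it reports no verdict.
Trained networks look in the newest picture that a camera, given by its name, has taken for a name from the list of things; names that differ only in an ending like _2 or _b are one class to them, and where a whole thing is asked for, a point or a joint stands for the part that bears it (a point fixed in the world has none). Each returns a list of dicts, best first, with "conf" (0 to 1); they miss things now and then, are a little off and sometimes report something else, mostly with a low value. They report only what shows in the picture. A call takes as long as a camera call.
- viewer.masks_of(target, camera): "region" (400x640 bool, what is visible of it) and "uv" ([column, row] in pixels, amid what is visible of it).
The state is a dict: "time_s": time; "q": joint angles; "dq": joint speeds; "tau": joint torques, N m; "tool_pos": TCP position; "orientation": TCP orientation; "contact_force": force on the tool from outside, world axes, zero at the start; "wrist_torque": the same for the moment, N m; "finger_gap": finger opening in m.
Only numpy, scipy, OpenCV 4.12 (cv2) and the standard library are available. Lean on these libraries where they do the work, as an engineer would, in place of code of your own. Each camera call takes 0.05 s, during which the arm holds its last target. There are 200 camera calls.

## Working session

There is one attempt and no reset: what is moved stays moved. The work goes in short steps, Python scripts to look and compute and a shell command to move; the robot and the scene stay as the last step left them, time stands still between calls to the robot, and variables do not carry over. Pictures are saved under pics/ and viewed, about 12 in all and at most 16, crops included, and the job is handed in when it is done.

```bash
mkdir -p pics; ls; python3 - <<'E'
from cell import bot, viewer
import cv2,numpy as np
s=bot.state();print(s['time_s'],s['tool_pos'],s['orientation'],s['finger_gap'],bot.nose_length)
for n in("top","side"):
    im=viewer.capture(n);cv2.imwrite(f"pics/{n}0.png",im)
    i=viewer.camera_info(n);print(n,np.round(i['camera_matrix'],1).tolist(),np.round(i['R'],3).tolist(),np.round(i['t'],3))
print(viewer.camera_info("wrist"))
E
```

```text
pics
0.0 [0.14893349 0.50324042 0.30307768] [-3.14005397e+00 -1.03441086e-04  2.85378505e+00] 0.085480102453981 0.0726
top [[387.9, 0.0, 320.8], [0.0, 387.9, 202.0], [0.0, 0.0, 1.0]] [[0.02, -1.0, -0.01], [-0.99, -0.018, -0.137], [0.137, 0.013, -0.991]] [-0.014  0.593  1.032]
side [[368.8, 0.0, 323.4], [0.0, 368.8, 203.8], [0.0, 0.0, 1.0]] [[0.994, -0.11, -0.012], [-0.092, -0.762, -0.642], [0.062, 0.639, -0.767]] [-0.592  0.062  0.923]
{'camera_matrix': array([[275.89915733,   0.        , 318.41300789],
       [  0.        , 275.89915733, 198.42283203],
       [  0.        ,   0.        ,   1.        ]]), 'T_tool_cam': array([[-1.79969037e-03, -9.56850770e-01, -2.90574200e-01,
         7.52091751e-02],
       [ 9.99998259e-01, -1.57887878e-03, -9.94361741e-04,
        -2.68285906e-04],
       [ 4.92674361e-04, -2.90575483e-01,  9.56851946e-01,
        -6.97854581e-02],
       [ 0.00000000e+00,  0.00000000e+00,  0.00000000e+00,
         1.00000000e+00]])}
```

View pics/top0.png

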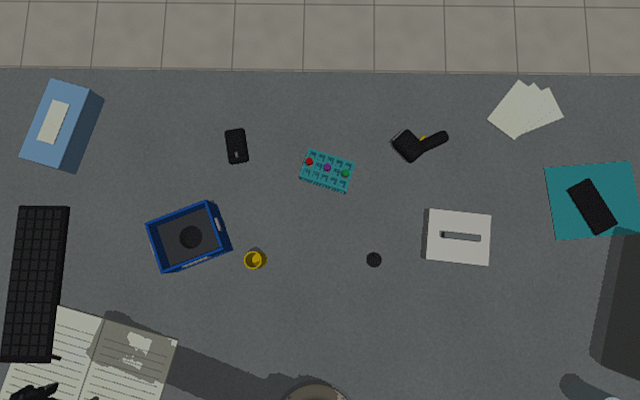

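View pics/side0.png

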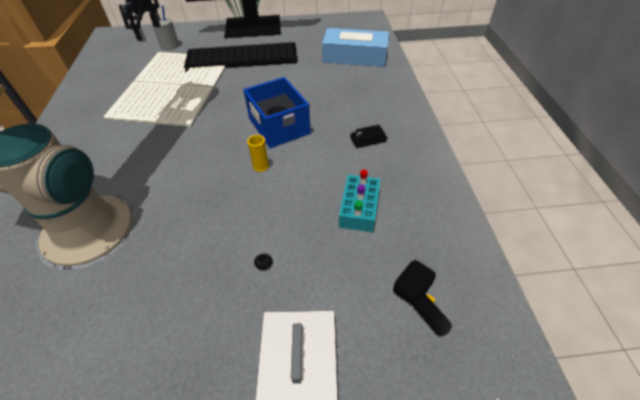

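```bash
cat > h.py <<'E'
from cell import bot, viewer
import cv2, numpy as np
from scipy.optimize import minimize
from scipy.spatial.transform import Rotation as Ro
def cam(n):
    i=viewer.camera_info(n)
    if 'R' in i: return i['camera_matrix'],np.array(i['R']),np.array(i['t'])
    s=bot.state(); Rt=Ro.from_euler('xyz',s['orientation']).as_matrix(); T=np.array(i['T_tool_cam'])
    Rw=Rt@T[:3,:3]; p=Rt@T[:3,3]+s['tool_pos']
    return i['camera_matrix'],Rw.T,-Rw.T@p
def proj(C,X):
    K,R,t=C; c=np.asarray(X)@R.T+t; c=c@K.T; return c[:,:2]/c[:,2:]
def ray(C,uv,z):
    K,R,t=C; d=R.T@np.linalg.inv(K)@[uv[0],uv[1],1]; o=-R.T@t
    return o+d*(z-o[2])/d[2]
a=np.linspace(0,2*np.pi,48,endpoint=False)
def circ(r,z): return np.c_[r*np.cos(a),r*np.sin(a),0*a+z]
def box(x,y,zs): return np.array([[i*x/2,j*y/2,z] for i in(-1,1) for j in(-1,1) for z in zs])
M=dict(canister=[np.r_[circ(.023,0),circ(.023,.098)]],
 stopper=[np.r_[circ(.013,0),circ(.0215,.008),circ(.0215,.012)],np.r_[circ(.012,.012),circ(.012,.026)]],
 carrier=[box(.14,.17,[0,.11])], lid=[box(.14,.17,[.008,.041]),box(.018,.098,[.059,.073])],
 rack=[box(.086,.138,[0,.05])], cap=[np.r_[circ(.0095,.062),circ(.0095,.080)]])
def render(C,name,p,z0=0):
    R=Ro.from_euler('z',p[2]).as_matrix(); m=np.zeros((1200,1920),np.uint8)
    for h in M[name]:
        uv=proj(C,h@R.T+[p[0],p[1],z0]); uv=uv*3+1
        cv2.fillConvexPoly(m,cv2.convexHull(np.round(uv*16).astype(np.int32)),1,shift=4)
    return m
def fit(name,obs,p0,z0=0):
    "obs: list of (C,mask); minimise mask disagreement"
    obs=[(C,cv2.resize(m.astype(np.float32),(1920,1200),interpolation=cv2.INTER_LINEAR)>.5) for C,m in obs]
    def f(p):
        e=0
        for C,m in obs:
            r=render(C,name,p,z0)>0; e+=1-(r&m).sum()/max(1,(r|m).sum())
        return e
    best=None
    for y in ([0] if name in('canister','stopper','cap') else np.arange(0,np.pi,np.pi/6)):
        s=np.array([[0,0,0],[.02,0,0],[0,.02,0],[0,0,.3]])+[p0[0],p0[1],y]
        r=minimize(f,s[0],method='Nelder-Mead',options=dict(initial_simplex=s,xatol=2e-4,fatol=1e-4,maxiter=150))
        if best is None or r.fun<best.fun: best=r
    return best.x,best.fun/len(obs)
E
cat > meas.py <<'E'
from h import *
for n in("top","side"): viewer.capture(n)
for nm in("canister","stopper","carrier","lid","rack"):
    obs={}
    for n in("top","side"):
        m=viewer.masks_of(nm,n)
        if m: obs[n]=(cam(n),m[0]['region']); print(nm,n,round(m[0]['conf'],2),m[0]['uv'],m[0]['region'].sum())
    p0=ray(cam('top'),viewer.masks_of(nm,'top')[0]['uv'],.03)
    for k in(["top"],["side"],["top","side"]):
        x,e=fit(nm,[obs[i] for i in k if i in obs],p0); print('  ',k,np.round(x,4),round(e,3))
for n in("top","side"):
  im=viewer.capture(n).astype(int)
  b,g,r=im[...,0],im[...,1],im[...,2]
  for c,mk in dict(red=(r>100)&(g<70)&(b<70),green=(g>90)&(r<90)&(b<90),purple=(r>70)&(b>90)&(g<60)).items():
    k,l,st,ce=cv2.connectedComponentsWithStats(mk.astype(np.uint8))
    o=1+np.argsort(-st[1:,4])[:2]
    print(n,c,[(st[i,4],np.round(ce[i],1),np.round(ray(cam(n),ce[i],.079),4)) for i in o])
E
python3 meas.py
```

```text
canister top 0.77 [255.8, 257.4] 320
canister side 0.79 [256.6, 151.4] 571
   ['top'] [0.4351 0.1706 0.2736] 0.1
   ['side'] [0.4327 0.1734 0.2259] 0.078
   ['top', 'side'] [0.4335 0.1711 0.1543] 0.093
stopper top 0.57 [373.5, 257.3] 146
stopper side 0.77 [263.6, 265.4] 259
   ['top'] [ 0.441  -0.1531  0.1689] 0.265
   ['side'] [ 0.4384 -0.1523  0.3332] 0.05
   ['top', 'side'] [ 0.4382 -0.1522  0.343 ] 0.159
carrier top 0.61 [189.0, 234.0] 4474
carrier side 0.86 [278.9, 112.4] 3385
   ['top'] [0.4916 0.3486 0.4002] 0.024
   ['side'] [0.491  0.3505 3.5316] 0.02
   ['top', 'side'] [0.4913 0.3493 3.535 ] 0.024
lid top 0.95 [457.1, 233.6] 3307
lid side 0.65 [294.9, 358.0] 6694
   ['top'] [ 0.5062 -0.3786 -0.0872] 0.039
   ['side'] [ 0.5056 -0.3804  3.0437] 0.014
   ['top', 'side'] [ 0.5058 -0.3798 -0.0908] 0.029
rack top 0.62 [327.9, 170.6] 1533
rack side 0.83 [355.6, 206.5] 1690
   ['top'] [ 0.6865 -0.0183  2.8429] 0.105
   ['side'] [ 0.6857 -0.0164 -0.3066] 0.14
   ['top', 'side'] [ 0.6861 -0.0175 -0.3024] 0.128
top red [(np.int32(36), array([308.7, 160.3]), array([0.7013, 0.0313, 0.079 ]))]
top green [(np.int32(33), array([345.5, 172. ]), array([ 0.6708, -0.0687,  0.079 ])), (np.int32(3), array([243., 306.]), array([0.3141, 0.1913, 0.079 ]))]
top purple [(np.int32(31), array([326.7, 166.4]), array([ 0.6854, -0.0179,  0.079 ]))]
side red [(np.int32(59), array([363.5, 173.7]), array([0.7004, 0.029 , 0.079 ]))]
side green [(np.int32(54), array([358. , 205.2]), array([ 0.6696, -0.0703,  0.079 ])), (np.int32(3), array([229. ,   4.3]), array([0.3096, 1.1037, 0.079 ]))]
side purple [(np.int32(29), array([360.9, 187.8]), array([ 0.6857, -0.0172,  0.079 ])), (np.int32(4), array([360.5, 193. ]), array([ 0.6819, -0.0337,  0.079 ]))]
```

```bash
cat > go.py <<'E'
import sys
from h import *
def show(x,y,z,yaw):
    s=bot.state(); R=Ro.from_euler('xyz',s['orientation'])
    d=R.inv().apply(np.array([x,y,z])-s['tool_pos'])
    w=(s['orientation'][2]-yaw+np.pi/2)%np.pi-np.pi/2
    if len(sys.argv)>5: w=(s['orientation'][2]-yaw+np.pi)%(2*np.pi)-np.pi
    print('t',round(s['time_s'],2),'at',np.round(s['tool_pos'],4),'rpy',np.round(s['orientation'],4),'gap',round(s['finger_gap'],4),'F',np.round(s['contact_force'],1),'q6',round(s['q'][5],2))
    print('shift',np.round(d,4),'turn',round(np.degrees(w)/6,2))
show(*map(float,sys.argv[1:5]))
E
python3 go.py .701 .0313 .24 1.271 full
```

```text
t 1.05 at [0.149  0.5034 0.3039] rpy [3.1415 0.     2.8538] gap 0.0851 F [ 0.6 -0.1  0.2] q6 -0.07
shift [-0.6633 -0.296   0.0639] turn 15.11
```

```bash
python3 -m crank '[[[-0.05,-0.02,0,1.5],[-0.10,-0.045,0,3],[-0.15,-0.07,0,4.5],[-0.2,-0.09,0,6],[-0.25,-0.112,0,7.5]]]' 0.045; python3 go.py .701 .0313 .24 1.271 full
```

```text
time_s: 1.68
tool_pos: [0.3581, 0.3238, 0.3041]
orientation: [3.141, -0.0, 2.063]
contact_force: [0.4, 0.2, -0.6]
finger_gap: 0.045
t 1.68 at [0.3581 0.3238 0.3041] rpy [ 3.1408e+00 -2.0000e-04  2.0633e+00] gap 0.045 F [ 0.4  0.2 -0.6] q6 0.17
shift [-0.4199  0.1638  0.0642] turn 7.57
```

```bash
python3 go.py .701 .0313 .24 1.271 full
```

```text
t 1.68 at [0.3581 0.3238 0.3041] rpy [ 3.1408e+00 -2.0000e-04  2.0633e+00] gap 0.045 F [ 0.4  0.2 -0.6] q6 0.17
shift [-0.4199  0.1638  0.0642] turn 7.57
```

```bash
python3 -m crank '[[[-0.05,0.02,0.005,1.5],[-0.10,0.04,0.01,3],[-0.15,0.06,0.02,4.5],[-0.2,0.08,0.03,6],[-0.25,0.1,0.04,7.57]]]' >/dev/null; python3 go.py .701 .0313 .24 1.271 full
```

```text
t 2.3 at [0.5654 0.1518 0.2637] rpy [ 3.1413e+00 -3.0000e-04  1.2702e+00] gap 0.0449 F [0.6 0.4 0.2] q6 0.5
shift [-0.0749  0.1652  0.0237] turn -0.01
```

```bash
python3 -m crank '[[[-0.025,0.05,0.005,0],[-0.05,0.105,0.015,0],[-0.0749,0.1652,0.0237,0],[-0.0749,0.1652,0.0237,0],[-0.0749,0.1652,0.0237,0]]]' >/dev/null; python3 go.py .701 .0313 .129 1.271 full
python3 - <<'E'
from h import *
C=cam('wrist');im=viewer.capture('wrist')
cv2.imwrite('pics/w1.png',im)
r,g,b=[im[...,i].astype(int) for i in(2,1,0)]
for z in(.079,):
  for c,mk in dict(red=(r>100)&(g<70)&(b<70),green=(g>90)&(r<90)&(b<90),purple=(r>70)&(b>90)&(g<60)).items():
    k,l,st,ce=cv2.connectedComponentsWithStats(mk.astype(np.uint8))
    i=1+np.argmax(st[1:,4]); m=l==i
    p0=ray(C,ce[i],.08)
    print(c,st[i],ce[i],p0,fit('cap',[(C,m)],p0,.005))
E
```

```text
t 2.92 at [0.7003 0.0336 0.2399] rpy [-3.1409e+00 -2.0000e-04  1.2755e+00] gap 0.0448 F [-0.1  0.1  0. ] q6 0.29
shift [-0.002   0.0014  0.1109] turn 0.04
red [310 192  22  26 439] [320.49886105 204.44646925] [0.7003211  0.03194402 0.08      ] (array([0.70019571, 0.03141558, 0.27374068]), np.float64(0.10043369093814203))
green [310 290  20  27 410] [319.52682927 303.29756098] [ 0.66965074 -0.06572721  0.08      ] (array([ 0.66890652, -0.06746324,  0.18292951]), np.float64(0.15223949872360176))
purple [310 244  18  16 123] [319.00813008 249.60162602] [ 0.68626782 -0.00958723  0.08      ] (array([ 0.68339894, -0.01737267,  0.05717851]), np.float64(0.7435720844811754))
```

View pics/w1.png

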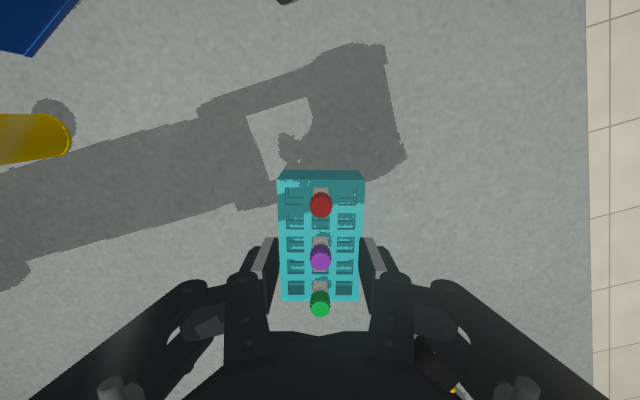

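```bash
python3 go.py .7004 .0315 .129 1.271 full;
```

```text
t 2.98 at [0.7001 0.0342 0.2411] rpy [ 3.1408e+00 -7.0000e-04  1.2764e+00] gap 0.0451 F [ 1.1 -0.4  0.9] q6 0.29
shift [-0.0026  0.001   0.1121] turn 0.05
```

```bash
python3 -m crank '[[[-0.0024,0.001,0.04,0],[-0.0024,0.001,0.08,0],[-0.0024,0.001,0.112,0],[-0.0024,0.001,0.112,0],[-0.0024,0.001,0.112,0]]]'; python3 -m crank '[[[0,0,0,0],[0,0,0,0],[0,0,0,0],[0,0,0,0],[0,0,0,0]]]' 0.01;  python3 -m crank '[[[0,0,-0.03,0],[0,0,-0.07,0],[0,0,-0.12,0],[0,0,-0.15,0],[0,0,-0.15,0]]]'; python3 go.py .4335 .1711 .21 1.271 full;
```

```text
time_s: 3.6
tool_pos: [0.7012, 0.0317, 0.1314]
orientation: [3.138, -0.001, 1.277]
contact_force: [0.5, -0.3, 0.6]
finger_gap: 0.0449
time_s: 4.22
tool_pos: [0.7014, 0.0309, 0.1308]
orientation: [3.138, -0.001, 1.276]
contact_force: [-2.1, 0.1, 6.4]
finger_gap: 0.0165
time_s: 4.85
tool_pos: [0.7013, 0.0308, 0.2825]
orientation: [3.135, -0.002, 1.276]
contact_force: [0.2, 0.2, -0.7]
finger_gap: 0.0169
t 4.85 at [0.7013 0.0308 0.2825] rpy [ 3.1347e+00 -2.2000e-03  1.2756e+00] gap 0.0169 F [ 0.2  0.2 -0.7] q6 0.29
shift [ 0.0562 -0.2975  0.0706] turn 0.04
```

```bash
python3 -m crank '[[[0.01,-0.05,0,0],[0.022,-0.11,0,0],[0.033,-0.17,0,0],[0.044,-0.23,0,0],[0.05,-0.265,0,0]]]' ; python3 -m crank '[[[0.006,-0.032,0,0],[0.006,-0.032,0,0],[0.006,-0.032,0,0],[0.006,-0.032,0,0],[0.006,-0.032,0,0]]]'; python3 go.py .4335 .1711 .21 1.271 full; python3 - <<'E'
from h import *
C=cam('wrist');im=viewer.capture('wrist')
cv2.imwrite('pics/w2.png',im)
for n in('side','top'):
    im2=viewer.capture(n); cv2.imwrite(f'pics/{n}2.png',im2)
im2=cv2.imread('pics/side2.png')
cv2.imwrite('pics/c2.png',np.hstack([im,cv2.resize(im2[40:240,150:350],(400,400))])[:, :][:, 240:])
for n in('wrist','top','side'):
  for m in viewer.masks_of('canister',n)[:1]:
    x,e=fit('canister',[(cam(n),m['region'])],[.434,.171]);print(n,m['conf'],m['uv'],m['region'].sum(),x,e)
E
```

```text
time_s: 5.48
tool_pos: [0.4591, 0.1566, 0.2767]
orientation: [-3.14, 0.001, 1.277]
contact_force: [0.3, -0.3, 0.3]
finger_gap: 0.0169
time_s: 6.1
tool_pos: [0.4332, 0.1704, 0.2778]
orientation: [-3.141, 0.0, 1.275]
contact_force: [-0.0, -0.0, 0.9]
finger_gap: 0.0169
t 6.1 at [0.4332 0.1704 0.2778] rpy [-3.1410e+00  3.0000e-04  1.2748e+00] gap 0.0169 F [-0.  -0.   0.9] q6 0.59
shift [0.0007 0.0001 0.0678] turn 0.04
wrist 0.83 [320.8, 186.2] 2209 [0.43231407 0.17049186 0.06989131] 0.08260991318958277
top 0.59 [235.3, 144.1] 699 [0.434 0.171 0.   ] 1.0
side 0.75 [257.9, 150.8] 576 [0.43283724 0.17091167 0.00754113] 0.07617678763923819
```

View pics/c2.png

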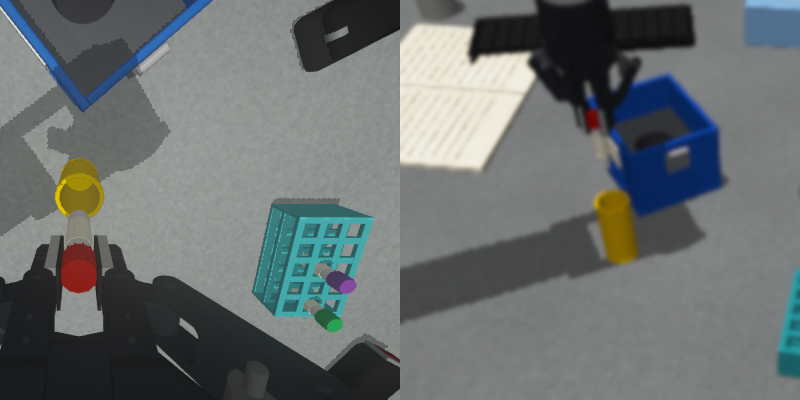

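```bash
python3 -m crank '[[[0,0,0.03,0],[0,0,0.06,0],[0,0,0.09,0],[0,0,0.1,0],[0,0,0.1,0]]]' ; python3 -m crank '[[[0,0,0,0],[0,0,0,0],[0,0,0,0],[0,0,0,0],[0,0,0,0]]]' 0.035; python3 -m crank '[[[0,0,-0.03,0],[0,0,-0.06,0],[0,0,-0.1,0],[0,0,-0.1,0],[0,0,-0.1,0]]]';python3 go.py .4382 -.1522 .20 1.571 full; python3 - <<'E'
from h import *
C=cam('wrist');im=viewer.capture('wrist')
s=viewer.capture('side');viewer.capture('top')
cv2.imwrite('pics/c3.png',np.hstack([im[50:350,170:470],cv2.resize(s[100:200,200:300],(300,300),interpolation=cv2.INTER_CUBIC)]))
for n in('wrist','top','side'):
  for m in viewer.masks_of('canister',n)[:1]:
    x,e=fit('canister',[(cam(n),m['region'])],[.434,.171]);print(n,m['conf'],m['uv'],m['region'].sum(),x,e)
E
```

```text
time_s: 7.02
tool_pos: [0.4328, 0.1708, 0.1783]
orientation: [-3.141, 0.0, 1.276]
contact_force: [-0.3, 1.0, 1.1]
finger_gap: 0.017
time_s: 7.65
tool_pos: [0.4328, 0.1708, 0.1783]
orientation: [3.142, -0.0, 1.276]
contact_force: [0.1, -0.6, -0.4]
finger_gap: 0.0349
time_s: 8.28
tool_pos: [0.4326, 0.1707, 0.2775]
orientation: [-3.141, 0.0, 1.276]
contact_force: [0.4, -0.4, -0.5]
finger_gap: 0.0349
t 8.28 at [0.4326 0.1707 0.2775] rpy [-3.1409e+00  4.0000e-04  1.2756e+00] gap 0.0349 F [ 0.4 -0.4 -0.5] q6 0.59
shift [-0.3073  0.0993  0.0775] turn -2.82
wrist 0.66 [312.9, 192.6] 1910 [0.43217536 0.1699837  0.182687  ] 0.19979479526163602
top 0.71 [264.4, 258.3] 140 [0.43550323 0.15995118 0.24407333] 0.5988502076014053
side 0.56 [255.4, 151.3] 577 [ 0.43289642  0.17205977 -0.17670651] 0.06675085693667693
```

View pics/c3.png

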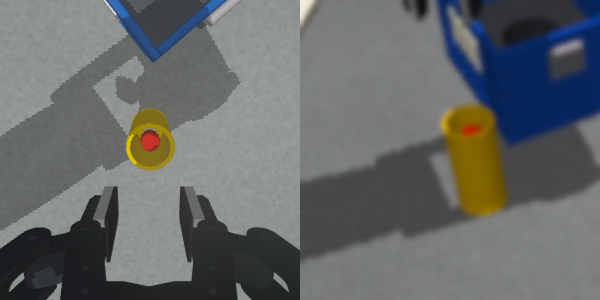

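```bash
python3 -m crank '[[[-0.05,0.016,0.01,0],[-0.105,0.034,0.02,0],[-0.16,0.052,0.03,0],[-0.22,0.071,0.05,0],[-0.27,0.0875,0.06,0]]]' >/dev/null; python3 -m crank '[[[-0.037,0.012,0.02,0],[-0.037,0.012,0.02,0],[-0.037,0.012,0.02,0],[-0.037,0.012,0.02,0],[-0.037,0.012,0.02,0]]]' 0.045;python3 go.py .4385 -.1524 .086 1.276 full; python3 - <<'E'
from h import *
C=cam('wrist');im=viewer.capture('wrist')
cv2.imwrite('pics/w4.png',im)
for m in viewer.masks_of('stopper','wrist')[:1]:
    x,e=fit('stopper',[(C,m['region'])],[.4385,-.1523]);print(m['conf'],m['uv'],m['region'].sum(),x,e)
E
```

```text
time_s: 9.82
tool_pos: [0.439, -0.1511, 0.1987]
orientation: [3.141, -0.0, 1.277]
contact_force: [0.5, -1.0, -1.1]
finger_gap: 0.0453
t 9.82 at [ 0.439  -0.1511  0.1987] rpy [ 3.1406e+00 -1.0000e-04  1.2772e+00] gap 0.0453 F [ 0.5 -1.  -1.1] q6 -0.12
shift [-0.0014 -0.0002  0.1127] turn 0.01
0.66 [320.1, 195.6] 1487 [ 0.43833553 -0.15357079  0.40265192] 0.038695211919571815
```

View pics/w4.png

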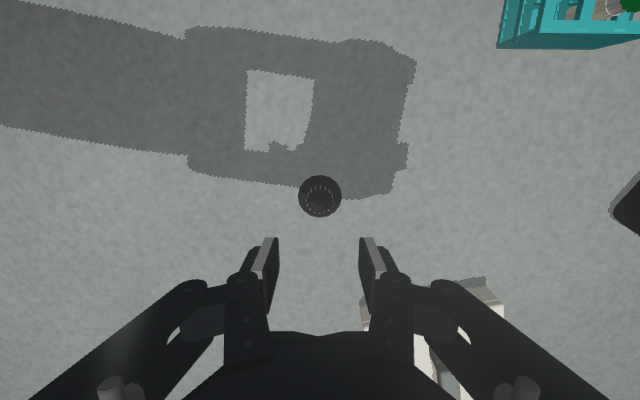

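```bash
python3 -m crank '[[[-0.002,0,0.05,0],[-0.002,0,0.09,0],[-0.002,0,0.112,0],[-0.002,0,0.112,0],[-0.002,0,0.112,0]]]'; python3 -m crank '[[[0,0,0,0],[0,0,0,0],[0,0,0,0],[0,0,0,0],[0,0,0,0]]]' 0.01;  python3 -m crank '[[[0,0,-0.03,0],[0,0,-0.08,0],[0,0,-0.13,0],[0,0,-0.15,0],[0,0,-0.15,0]]]'; python3 go.py .4327 .1710 .235 1.276 full;
```

```text
time_s: 10.55
tool_pos: [0.4388, -0.1539, 0.0874]
orientation: [3.14, 0.0, 1.276]
contact_force: [0.1, 0.0, -0.0]
finger_gap: 0.0447
time_s: 11.18
tool_pos: [0.4389, -0.1541, 0.0878]
orientation: [3.139, 0.0, 1.276]
contact_force: [-1.3, 1.5, 6.4]
finger_gap: 0.0213
time_s: 11.8
tool_pos: [0.4387, -0.154, 0.2383]
orientation: [3.137, 0.0, 1.276]
contact_force: [0.7, -0.3, -1.3]
finger_gap: 0.0211
t 11.8 at [ 0.4387 -0.154   0.2383] rpy [3.1371e+00 4.0000e-04 1.2757e+00] gap 0.0211 F [ 0.7 -0.3 -1.3] q6 -0.12
shift [ 0.3092 -0.1003  0.0027] turn -0.0
```

```bash
python3 -m crank '[[[0.05,-0.016,0,0],[0.105,-0.034,0,0],[0.16,-0.052,0,0],[0.22,-0.071,0,0],[0.27,-0.0875,0,0]]]' >/dev/null; python3 -m crank '[[[0.0392,-0.0125,0,0],[0.0392,-0.0125,0,0],[0.0392,-0.0125,0,0],[0.0392,-0.0125,0,0],[0.0392,-0.0125,0,0]]]' ;python3 go.py .4326 .1708 .178 1.276 full; python3 - <<'E'
from h import *
C=cam('wrist');im=viewer.capture('wrist')
s=viewer.capture('side')
cv2.imwrite('pics/c5.png',np.hstack([im[50:350,170:470],cv2.resize(s[80:180,200:300],(300,300),interpolation=cv2.INTER_CUBIC)]))
for m in viewer.masks_of('canister','wrist')[:1]:
    x,e=fit('canister',[(C,m['region'])],[.4325,.171]);print(m['conf'],m['uv'],m['region'].sum(),x,e)
z=bot.state()['tool_pos'][2]-.0878
for n in('wrist','side'):
  for m in viewer.masks_of('stopper',n)[:1]:
    x,e=fit('stopper',[(cam(n),m['region'])],[.4325,.171],z);print(m['conf'],m['uv'],m['region'].sum(),x,e)
E
```

```text
time_s: 13.05
tool_pos: [0.4325, 0.1703, 0.2361]
orientation: [3.142, 0.0, 1.274]
contact_force: [-0.2, 0.2, -0.9]
finger_gap: 0.0211
t 13.05 at [0.4325 0.1703 0.2361] rpy [3.1416 0.     1.2741] gap 0.0211 F [-0.2  0.2 -0.9] q6 0.59
shift [ 0.0005 -0.0001  0.0581] turn -0.02
0.8 [323.4, 189.8] 1808 [0.43269069 0.17093399 0.00560783] 0.4579953940122159
0.92 [319.4, 239.4] 2910 [ 0.4313556   0.17107983 -0.15287655] 0.28114015817223204
0.57 [248.9, 123.1] 112 [0.43141022 0.17201043 0.06943812] 0.41491841491841497
```

View pics/c5.png

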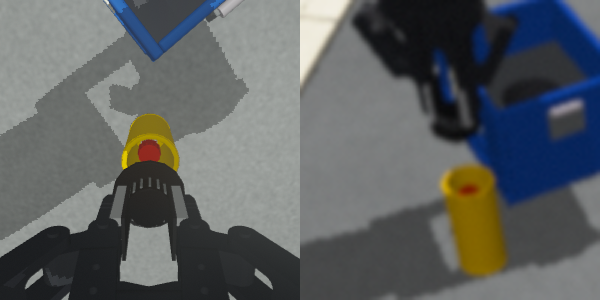

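```bash
python3 -m crank '[[[0.0004,0,0.02,0],[0.0004,0,0.038,0],[0.0004,0,0.045,0],[0.0004,0,0.05,0],[0.0004,0,0.053,0]]]'; python3 -m crank '[[[0,0,0.002,0],[0,0,0.004,0],[0,0,0.005,0],[0,0,0.006,0],[0,0,0.006,0]]]'
```

```text
time_s: 13.92
tool_pos: [0.4327, 0.1716, 0.1835]
orientation: [3.141, -0.001, 1.276]
contact_force: [-0.7, 0.1, 0.1]
finger_gap: 0.0212
time_s: 14.55
tool_pos: [0.4329, 0.1715, 0.178]
orientation: [3.14, -0.001, 1.276]
contact_force: [0.1, -1.6, 5.7]
finger_gap: 0.0213
```

```bash
python3 -m crank '[[[0,0,0.001,0],[0,0,0.001,0],[0,0,0.001,0],[0,0,0.001,0],[0,0,0.001,0]]]'; python3 -m crank '[[[0,0,0,0],[0,0,0,0],[0,0,0,0],[0,0,0,0],[0,0,0,0]]]' 0.05;  python3 -m crank '[[[0,0,-0.03,0],[0,0,-0.06,0],[0,0,-0.09,0],[0,0,-0.09,0],[0,0,-0.09,0]]]' 0.07; python3 go.py .4327 .171 .13 1.276 full; python3 - <<'E'
from h import *
C=cam('wrist');im=viewer.capture('wrist')
s=viewer.capture('side')
cv2.imwrite('pics/c6.png',np.hstack([im[50:350,170:470],cv2.resize(s[100:200,200:300],(300,300),interpolation=cv2.INTER_CUBIC)]))
for n in('wrist','side'):
  for nm,z in(('canister',0),('stopper',.09)):
   for m in viewer.masks_of(nm,n)[:1]:
    x,e=fit(nm,[(cam(n),m['region'])],[.4325,.171],z);print(nm,n,m['conf'],m['uv'],m['region'].sum(),x,e)
E
```

```text
time_s: 15.18
tool_pos: [0.4332, 0.1716, 0.1779]
orientation: [3.139, -0.001, 1.276]
contact_force: [-2.1, -2.0, 9.9]
finger_gap: 0.0213
time_s: 15.8
tool_pos: [0.4324, 0.1715, 0.1761]
orientation: [-3.141, 0.0, 1.276]
contact_force: [0.0, 0.0, -0.3]
finger_gap: 0.0499
time_s: 16.42
tool_pos: [0.4322, 0.1714, 0.2651]
orientation: [-3.14, 0.001, 1.276]
contact_force: [0.1, -1.2, -0.1]
finger_gap: 0.0701
t 16.43 at [0.4322 0.1714 0.2651] rpy [-3.1405e+00  7.0000e-04  1.2757e+00] gap 0.0701 F [ 0.1 -1.2 -0.1] q6 0.59
shift [-0.0002  0.0007  0.1351] turn -0.0
canister wrist 0.73 [320.9, 172.3] 733 [ 0.43634024  0.19035493 -0.21294362] 0.7109547827625874
stopper wrist 0.97 [323.3, 202.1] 1704 [0.43182404 0.16947407 0.00672009] 0.06100698272693861
canister side 0.63 [259.0, 159.4] 480 [0.43480204 0.15894094 0.17032249] 0.23951670220326937
stopper side 0.56 [255.4, 140.3] 175 [0.43287931 0.17395189 0.2066509 ] 0.05788177339901479
```

View pics/c6.png

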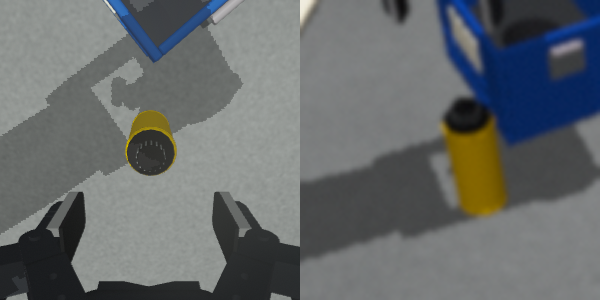

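```bash
python3 -m crank '[[[0,0,0.04,0],[0,0,0.08,0],[0,0,0.115,0],[0,0,0.136,0],[0,0,0.136,0]]]'; python3 -m crank '[[[0,0,0,0],[0,0,0,0],[0,0,0,0],[0,0,0,0],[0,0,0,0]]]' 0.03; python3 -m crank '[[[0,0,-0.015,0],[0,0,-0.04,0],[0,0,-0.08,0],[0,0,-0.12,0],[0,0,-0.14,0]]]'; python3 go.py .4913 .3493 .137 0.395 full
```

```text
time_s: 17.35
tool_pos: [0.4315, 0.1712, 0.1285]
orientation: [-3.138, 0.002, 1.276]
contact_force: [0.6, 0.4, -0.8]
finger_gap: 0.0702
time_s: 17.98
tool_pos: [0.4333, 0.1717, 0.1318]
orientation: [3.139, -0.002, 1.276]
contact_force: [0.5, -1.0, 6.2]
finger_gap: 0.0446
time_s: 18.6
tool_pos: [0.4327, 0.1716, 0.2736]
orientation: [3.138, -0.002, 1.276]
contact_force: [-0.3, -0.1, -0.3]
finger_gap: 0.0443
t 18.6 at [0.4327 0.1716 0.2736] rpy [ 3.1385e+00 -2.2000e-03  1.2758e+00] gap 0.0443 F [-0.3 -0.1 -0.3] q6 0.59
shift [0.1867 0.004  0.137 ] turn 8.41
```

```bash
python3 -m crank '[[[0.02,0,0,1.5],[0.06,0.001,0,3],[0.11,0.002,0,4.6],[0.155,0.003,0,6.2],[0.18,0.004,0,7.6]]]' >/dev/null; python3 go.py .4913 .3493 .15 0.395 full
```

```text
t 19.23 at [0.4886 0.3444 0.2704] rpy [-3.1414e+00  4.0000e-04  4.7610e-01] gap 0.0441 F [ 0.3 -0.2 -0.9] q6 1.65
shift [ 0.0047 -0.0031  0.1204] turn 0.77
```

```bash
python3 -m crank '[[[0.0047,-0.003,0,0.77],[0.0047,-0.003,0,0.77],[0.0047,-0.003,0.0,0.77],[0.0047,-0.003,0.0,0.77],[0.0047,-0.003,0,0.77]]]'; python3 go.py .4913 .3493 .15 0.395 full;  python3 - <<'E'
from h import *
C=cam('wrist');im=viewer.capture('wrist')
s=viewer.capture('side');t=viewer.capture('top')
cv2.imwrite('pics/c7.png',np.hstack([im,]))
for n in('side','wrist','top'):
  m=viewer.masks_of('canister',n)
  if m: print(n,m[0]['uv'],fit('canister',[(cam(n),m[0]['region'])],[.4913,.3493],bot.state()['tool_pos'][2]-.131))
# where well circle should project
R=Ro.from_euler('z',.395).as_matrix()
for pts,c in((circ(.031,.055),(0,255,255)),(box(.14,.17,[.11]),(0,0,255)),(box(.124,.154,[.11]),(0,255,0))):
    uv=proj(C,pts@R.T+[.4913,.3493,0])
    for u in uv: cv2.circle(im,tuple(int(v) for v in np.round(u)),2,c,-1)
cv2.imwrite('pics/c7.png',im)
E
```

```text
time_s: 19.85
tool_pos: [0.4914, 0.3471, 0.2705]
orientation: [-3.141, -0.0, 0.399]
contact_force: [0.2, -0.5, -1.7]
finger_gap: 0.0443
t 19.85 at [0.4914 0.3471 0.2705] rpy [-3.1415e+00 -3.0000e-04  3.9930e-01] gap 0.0443 F [ 0.2 -0.5 -1.7] q6 1.73
shift [ 0.0007 -0.0021  0.1205] turn 0.04
side [270.9, 77.9] (array([0.4887155 , 0.34809107, 0.33948133]), np.float64(0.3857047650783072))
wrist [321.8, 234.3] (array([ 0.4999628 ,  0.34986372, -0.02026173]), np.float64(0.5821447793326158))
top [179.8, 235.5] (array([0.48055326, 0.31590171, 0.55451206]), np.float64(0.6961426491994178))
```

View pics/c7.png

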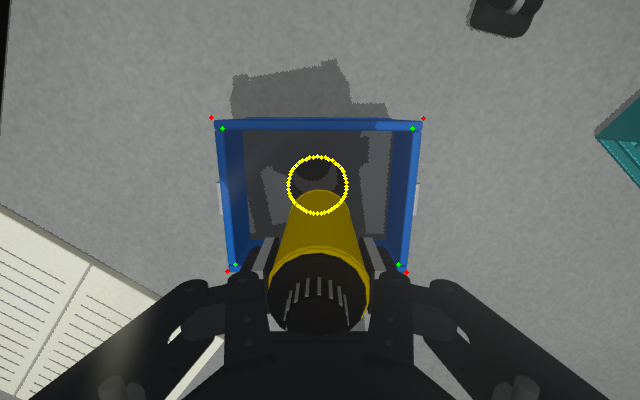

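```bash
python3 -m crank '[[[0.0005,-0.0015,0.02,0],[0.0005,-0.0015,0.05,0],[0.0005,-0.0015,0.075,0],[0.0005,-0.0015,0.095,0],[0.0005,-0.0015,0.11,0]]]'; python3 -m crank '[[[0,0,0.006,0],[0,0,0.011,0],[0,0,0.015,0],[0,0,0.017,0],[0,0,0.018,0]]]'
```

```text
time_s: 20.78
tool_pos: [0.4913, 0.349, 0.1593]
orientation: [-3.142, 0.0, 0.399]
contact_force: [-0.1, -0.1, 0.8]
finger_gap: 0.0443
time_s: 21.4
tool_pos: [0.4914, 0.349, 0.1424]
orientation: [-3.141, -0.0, 0.399]
contact_force: [0.4, -0.0, -1.2]
finger_gap: 0.0442
```

```bash
python3 -m crank '[[[0,0,0.001,0],[0,0,0.002,0],[0,0,0.003,0],[0,0,0.003,0],[0,0,0.003,0]]]'; python3 -m crank '[[[0,0,0.0005,0],[0,0,0.001,0],[0,0,0.0015,0],[0,0,0.0015,0],[0,0,0.0015,0]]]'
```

```text
time_s: 22.02
tool_pos: [0.4915, 0.349, 0.1398]
orientation: [-3.141, -0.001, 0.399]
contact_force: [-1.1, -1.0, 3.9]
finger_gap: 0.0444
time_s: 22.65
tool_pos: [0.4917, 0.3491, 0.1398]
orientation: [-3.141, -0.002, 0.399]
contact_force: [-4.6, -3.5, 11.8]
finger_gap: 0.0444
```

```bash
python3 -m crank '[[[0,0,-0.001,0],[0,0,-0.001,0],[0,0,-0.001,0],[0,0,-0.001,0],[0,0,-0.001,0]]]' 0.062; python3 -m crank '[[[0,0,-0.03,0],[0,0,-0.07,0],[0,0,-0.11,0],[0,0,-0.15,0],[0,0,-0.15,0]]]'; python3 go.py .5058 -.3798 .25 -.09; python3 - <<'E'
from h import *
C=cam('wrist');im=viewer.capture('wrist')
s=viewer.capture('side');viewer.capture('top')
cv2.imwrite('pics/c8.png',np.hstack([im[50:350,170:470],cv2.resize(s[60:160,230:330],(300,300),interpolation=cv2.INTER_CUBIC)]))
for n in('wrist','side','top'):
   for m in viewer.masks_of('stopper',n)[:1]:
    x,e=fit('stopper',[(cam(n),m['region'])],[.4913,.3493],.098);print(n,m['conf'],m['uv'],m['region'].sum(),x,e)
   for m in viewer.masks_of('carrier',n)[:1]:
    x,e=fit('carrier',[(cam(n),m['region'])],[.4913,.3493]);print('carrier',n,m['conf'],x,e)
E
```

```text
time_s: 23.28
tool_pos: [0.4913, 0.349, 0.1386]
orientation: [-3.142, 0.0, 0.399]
contact_force: [0.1, 0.3, -0.8]
finger_gap: 0.0622
time_s: 23.9
tool_pos: [0.4921, 0.3494, 0.2932]
orientation: [-3.14, -0.008, 0.399]
contact_force: [0.4, 1.3, 0.3]
finger_gap: 0.062
t 23.9 at [0.4921 0.3494 0.2932] rpy [-3.1403 -0.0078  0.3992] gap 0.062 F [0.4 1.3 0.3] q6 1.73
shift [-0.2711  0.6773  0.0403] turn 4.67
wrist 0.89 [321.0, 198.0] 1376 [0.48620317 0.34750162 0.38340083] 0.15617969868430026
carrier wrist 0.93 [0.48849225 0.34631561 0.373032  ] 0.17482242820642158
side 0.54 [274.4, 96.8] 119 [0.48949383 0.35277375 0.11368299] 0.14948041566746606
carrier side 0.79 [0.49071181 0.35099727 0.39282375] 0.0956728605413747
top 0.72 [324.2, 168.3] 30 [0.4913 0.3493 0.    ] 1.0
carrier top 0.97 [0.49855683 0.32945174 0.38431291] 0.355658257583495
```

View pics/c8.png

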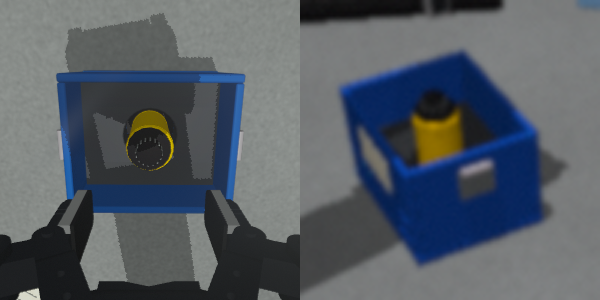

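```bash
python3 -m crank '[[[-0.022,0.055,0,-1.5],[-0.044,0.11,0,-3],[-0.066,0.165,0,-4.5],[-0.088,0.22,0,-6],[-0.11,0.275,0,-7.5]]]' 0.05 >/dev/null; python3 go.py .5058 -.3798 .25 1.481 full
```

```text
t 24.98 at [0.4965 0.051  0.2887] rpy [ 3.1413e+00 -1.0000e-04  1.1900e+00] gap 0.0502 F [ 0.9 -1.2  0.3] q6 0.41
shift [-0.3965  0.1687  0.0387] turn -2.78
```

```bash
python3 -m crank '[[[-0.05,0.022,0,-1],[-0.1,0.043,0,-2],[-0.155,0.066,0,-2.78],[-0.21,0.09,0,-2.78],[-0.26,0.111,0,-2.78]]]' >/dev/null; python3 go.py .5058 -.3798 .25 1.481 full
```

```text
t 25.6 at [ 0.5014 -0.2319  0.2885] rpy [ 3.1415e+00 -1.0000e-04  1.4752e+00] gap 0.05 F [ 0.3  0.7 -0.4] q6 -0.4
shift [-0.1468  0.0185  0.0385] turn -0.06
```

```bash
python3 -m crank '[[[-0.05,0.006,0.01,0],[-0.1,0.012,0.025,0],[-0.1468,0.0185,0.038,-0.06],[-0.1468,0.0185,0.038,-0.06],[-0.1468,0.0185,0.038,-0.06]]]' >/dev/null; python3 go.py .5058 -.3798 .12 1.481 full
python3 - <<'E'
from h import *
C=cam('wrist');im=viewer.capture('wrist')
cv2.imwrite('pics/w9.png',im)
m=viewer.masks_of('lid','wrist')
if m: print(m[0]['conf'],m[0]['uv'],fit('lid',[(C,m[0]['region'])],[.5058,-.3798]))
R=Ro.from_euler('z',-.09).as_matrix()
for pts,c in((box(.018,.098,[.073]),(0,0,255)),(box(.14,.17,[.041]),(0,255,0))):
    for u in proj(C,pts@R.T+[.5058,-.3798,0]): cv2.circle(im,tuple(int(v) for v in np.round(u)),2,c,-1)
cv2.imwrite('pics/w9.png',im)
E
```

```text
t 26.23 at [ 0.5063 -0.3773  0.2506] rpy [-3.1415e+00 -6.0000e-04  1.4820e+00] gap 0.0499 F [ 0.3 -0.1  0.5] q6 -0.61
shift [-0.0026 -0.0003  0.1306] turn 0.01
0.69 [318.3, 177.3] (array([ 0.50488365, -0.38094747,  3.05187769]), np.float64(0.05733152761592808))
```

View pics/w9.png

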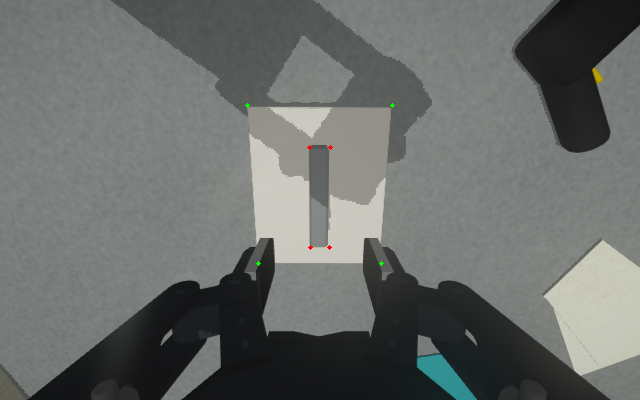

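```bash
python3 -m crank '[[[-0.0026,0,0.05,0],[-0.0026,0,0.09,0],[-0.0026,0,0.12,0],[-0.0026,0,0.13,0],[-0.0026,0,0.13,0]]]'; python3 -m crank '[[[0,0,0,0],[0,0,0,0],[0,0,0,0],[0,0,0,0],[0,0,0,0]]]' 0.005;  python3 -m crank '[[[0,0,-0.02,0],[0,0,-0.06,0],[0,0,-0.11,0],[0,0,-0.16,0],[0,0,-0.2,0]]]'; python3 go.py .4913 .3493 .30 1.966 full;
```

```text
time_s: 26.95
tool_pos: [0.5064, -0.3799, 0.1214]
orientation: [3.141, 0.0, 1.483]
contact_force: [-0.6, 0.0, 1.1]
finger_gap: 0.0496
time_s: 27.58
tool_pos: [0.5067, -0.3807, 0.1227]
orientation: [3.139, 0.002, 1.482]
contact_force: [-0.2, 0.3, 6.5]
finger_gap: 0.0168
time_s: 28.2
tool_pos: [0.5057, -0.3802, 0.3242]
orientation: [3.14, 0.001, 1.482]
contact_force: [0.5, 0.1, -3.3]
finger_gap: 0.0169
t 28.2 at [ 0.5057 -0.3802  0.3242] rpy [3.1398e+00 1.3000e-03 1.4819e+00] gap 0.0169 F [ 0.5  0.1 -3.3] q6 -0.61
shift [ 0.7253 -0.0792  0.0231] turn -4.62
```

```bash
python3 -m crank '[[[0.03,-0.003,0,-0.4],[0.08,-0.009,0,-0.8],[0.13,-0.014,0,-1.2],[0.18,-0.02,0,-1.6],[0.23,-0.025,0,-2]]]'; python3 go.py .4913 .3493 .30 1.966 full;
```

```text
time_s: 28.82
tool_pos: [0.5009, -0.1474, 0.3216]
orientation: [3.141, 0.0, 1.693]
contact_force: [0.4, -0.1, -1.7]
finger_gap: 0.0172
t 28.82 at [ 0.5009 -0.1474  0.3216] rpy [3.1411e+00 2.0000e-04 1.6925e+00] gap 0.0172 F [ 0.4 -0.1 -1.7] q6 -0.48
shift [0.4942 0.0508 0.0215] turn -2.61
```

```bash
python3 -m crank '[[[0.05,0.005,0,-0.5],[0.1,0.01,0,-1],[0.15,0.0155,0,-1.5],[0.2,0.0205,0,-2],[0.25,0.0255,0,-2.61]]]'; python3 go.py .4913 .3493 .30 1.966 full;
```

```text
time_s: 29.45
tool_pos: [0.4961, 0.1038, 0.3217]
orientation: [3.141, 0.0, 1.967]
contact_force: [-0.4, 0.0, -2.5]
finger_gap: 0.0168
t 29.45 at [0.4961 0.1038 0.3217] rpy [3.1409e+00 2.0000e-04 1.9666e+00] gap 0.0168 F [-0.4  0.  -2.5] q6 -0.26
shift [0.2284 0.0902 0.0217] turn 0.01
```

```bash
python3 -m crank '[[[0.055,0.022,0,0],[0.11,0.044,0,0],[0.155,0.062,0,0],[0.195,0.077,0,0],[0.215,0.085,0,0]]]'>/dev/null; python3 go.py .4913 .3493 .30 1.966 full;
```

```text
t 30.07 at [0.4919 0.3354 0.3212] rpy [-3.1413e+00 -2.0000e-04  1.9668e+00] gap 0.0169 F [ 0.7  0.7 -2.1] q6 0.14
shift [0.0131 0.0048 0.0212] turn 0.01
```

```bash
python3 -m crank '[[[0.0131,0.0048,0.01,0],[0.0131,0.0048,0.02,0],[0.0131,0.0048,0.035,0],[0.0131,0.0048,0.05,0],[0.0131,0.0048,0.05,0]]]'>/dev/null; python3 go.py .4913 .3493 .225 1.966 full; python3 - <<'E'
from h import *
C=cam('wrist');im=viewer.capture('wrist');s=viewer.capture('side');viewer.capture('top')
z=bot.state()['tool_pos'][2]-.1227
for n in('side','wrist','top'):
   for m in viewer.masks_of('lid',n)[:1]:
    print(n,m['conf'],m['uv'],m['region'].sum(),fit('lid',[(cam(n),m['region'])],[.4913,.3493],z))
cv2.imwrite('pics/c10.png',np.hstack([im[50:350,170:470],cv2.resize(s[20:170,210:360],(300,300),interpolation=cv2.INTER_CUBIC)]))
E
```

```text
t 30.7 at [0.4918 0.3465 0.2686] rpy [-3.1380e+00  6.0000e-04  1.9639e+00] gap 0.0165 F [-1.   0.2 -1.3] q6 0.16
shift [0.0028 0.0008 0.0436] turn -0.02
side 0.91 [270.1, 77.9] 2072 (array([0.49164972, 0.34906162, 0.3804471 ]), np.float64(0.13322789226403686))
wrist 0.94 [317.7, 180.2] 45437 (array([0.49138445, 0.34737353, 0.39165256]), np.float64(0.26893340676159894))
top 0.67 [190.0, 229.0] 2461 (array([0.52026814, 0.28460697, 0.41426487]), np.float64(0.4549236829148203))
```

View pics/c10.png

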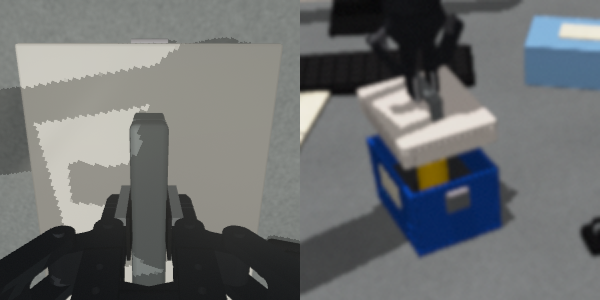

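```bash
python3 -m crank '[[[0.002,0.0005,0.01,0],[0.002,0.0005,0.02,0],[0.002,0.0005,0.028,0],[0.002,0.0005,0.034,0],[0.002,0.0005,0.038,0]]]'; python3 -m crank '[[[0,0,0.002,0],[0,0,0.003,0],[0,0,0.004,0],[0,0,0.005,0],[0,0,0.006,0]]]'
```

```text
time_s: 31.62
tool_pos: [0.4917, 0.3494, 0.2322]
orientation: [-3.141, -0.0, 1.965]
contact_force: [-0.8, 0.8, -2.4]
finger_gap: 0.0167
time_s: 32.25
tool_pos: [0.4918, 0.3494, 0.2267]
orientation: [3.141, -0.0, 1.965]
contact_force: [0.1, -0.4, -1.9]
finger_gap: 0.0171
```

Past the lip-on-wall height with no load; continue to the rim.

```bash
python3 -m crank '[[[0,0,0.001,0],[0,0,0.002,0],[0,0,0.003,0],[0,0,0.003,0],[0,0,0.003,0]]]';python3 -m crank '[[[0,0,0,0],[0,0,0,0],[0,0,0,0],[0,0,0,0],[0,0,0,0]]]'
```

```text
time_s: 32.88
tool_pos: [0.4918, 0.3494, 0.2247]
orientation: [3.141, -0.0, 1.965]
contact_force: [-4.1, -2.5, 5.8]
finger_gap: 0.0167
time_s: 33.5
tool_pos: [0.4918, 0.3494, 0.2246]
orientation: [3.141, -0.0, 1.965]
contact_force: [-4.0, -2.0, 4.9]
finger_gap: 0.0166
```

Contact at 0.2247, exactly the seated height. Release, rise, and check.

```bash
python3 -m crank '[[[0,0,0,0],[0,0,0,0],[0,0,0,0],[0,0,0,0],[0,0,0,0]]]' 0.05; python3 -m crank '[[[0,0,-0.03,0],[0,0,-0.07,0],[0,0,-0.11,0],[0,0,-0.12,0],[0,0,-0.12,0]]]'; python3 -m crank '[[[-0.05,0,0,0],[-0.1,0,0,0],[-0.15,0,0,0],[-0.2,0,0,0],[-0.2,0,0,0]]]'; python3 - <<'E'
from h import *
s=viewer.capture('side');t=viewer.capture('top')
for n in('side','top'):
   for m in viewer.masks_of('lid',n)[:1]:
    print(n,m['conf'],m['uv'],m['region'].sum(),fit('lid',[(cam(n),m['region'])],[.4913,.3493],.102))
print(bot.state()['tool_pos'],bot.state()['time_s'])
cv2.imwrite('pics/c11.png',np.hstack([t[100:400:1,100:400],cv2.resize(s[20:170,210:360],(400,300),interpolation=cv2.INTER_CUBIC)]))
E
```

```text
time_s: 34.12
tool_pos: [0.4918, 0.3494, 0.2237]
orientation: [3.142, -0.0, 1.965]
contact_force: [0.3, 0.6, 0.3]
finger_gap: 0.0499
time_s: 34.75
tool_pos: [0.4918, 0.3494, 0.3435]
orientation: [3.141, -0.0, 1.965]
contact_force: [0.7, 0.0, -0.2]
finger_gap: 0.0503
time_s: 35.38
tool_pos: [0.5693, 0.1617, 0.3409]
orientation: [-3.137, -0.0, 1.96]
contact_force: [-0.6, 0.4, -0.2]
finger_gap: 0.0499
side 0.73 [271.3, 94.8] 2093 (array([0.49084061, 0.3534363 , 0.37150782]), np.float64(0.07891510128010204))
top 0.64 [161.4, 230.9] 2144 (array([0.49143054, 0.34968017, 0.37334101]), np.float64(0.5034988950857624))
[0.56811292 0.16565915 0.34260931] 35.575
```

View pics/c11.png

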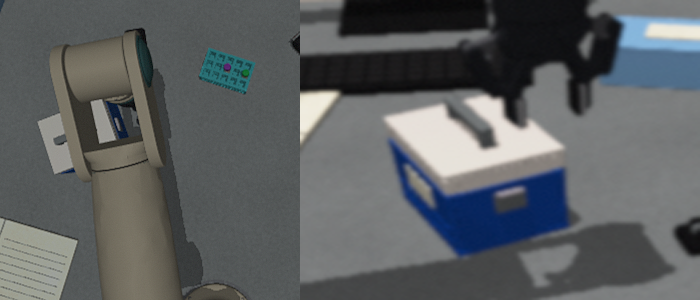

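```bash
python3 -c "
from cell import bot
print(bot.finish_job())"
```

```text
the job is handed in; nothing more can be done
None
```

The job is done in the order asked and handed in at about 36 s, with the robot touching nothing.

**What I did:**
- **Tube:** I dropped the red-capped tube about 5 cm down into the canister. The picture afterwards shows it inside, with the canister still upright.
- **Stopper:** I lowered it until contact at its home height, gripper at 0.178 m, then pressed to about 10 N. The pictures agree it is seated.
- **Canister:** I set it down in the well by feel, with first contact at 4 N and at most about 12 N, and released it there. The picture shows it upright.
- **Lid:** It passed the height where the lip would have caught on a wall without load. It then touched at 0.2247 m, which is the seated height, and I released it.

**Last checks:** The final side picture shows the lid flush and square on the carrier. The final top picture shows the green and purple tubes still in the rack. No gripper move was made near the scanner or mouse, but I did not measure them again at the end.

**Checks that disagreed:**
- The top camera's last lid fit was poor because the arm hid most of the lid.
- The side fit put the lid about 4 mm off in y, while its height, force and picture all agreed with a seated lid.
- Several earlier mask fits were also unreliable where the gripper or stopper covered the object.

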